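# Load the drilling jig and close its clamp

### The job

Lay the shorter of the two beech blanks fully down in the jig's two cradles, its thick head in the wide cradle. Then lower the hinged clamp frame gently by its handle until it is fully down over the blank, and after that slide the locking bolt fully home across the frame. Leave the longer blank where it lies and do not knock over the glue bottle.

Things in the scene. Friction and masses are not known exactly. Their poses are not given: they have to be found in the camera images.
- blank_center (a point): Centre (half-way along and up) of the SHORT beech blank: bare bar 170 mm long (its y), 34 mm high, 34 mm wide (x), except its last 45 mm at +y, a thick square head 52 mm wide, flush above and below; 0.12 to 0.24 kg. Starts flat on the bench, z up, head roughly to the robot's left (within 0.55 rad). Grip its shank here.
- long_blank_center (a point): Centre (half-way along and up) of the LONG beech blank: same section and head, but 240 mm long, too long for the jig. Not to be moved. The two blanks lie roughly parallel, one nearer the robot and one farther, either way round.
- glue: White glue bottle, 60 mm diameter, 160 mm high, standing on the bench; origin at the centre of its underside, z up. Must stay standing.
- jig_seat (a point): Where the blank's centre must lie in the jig, 51 mm above the bench. Jig axes: x from the robot's side towards the hinge, y towards the wide cradle, z up; the seated blank's axes are parallel to these. The jig is a fixed plywood base 18 mm thick, x -88 to 112, y -185 to 135 mm from here, with two cradles. Between them (y -56 to 56 mm) is only the base: fingers have 33 mm below this point.
- wide_cradle (a point): Centre of the wide cradle's floor: 73 mm to jig +y of jig_seat, 34 mm above the bench; jig axes. An open-topped slot 58 mm wide in x, 34 mm long in y, for the head. The narrow cradle, slot 40 mm wide, for the shank, is its mirror image 73 mm to -y. Side walls 10 mm thick, tops 56 mm above the bench; an end wall closes each outer end, 5 mm of play beyond the blank.
- clamp_hinge (a point): Point on the clamp's hinge axis, midway between its lugs: 75 mm from jig_seat in jig +x, 80 mm above the bench; jig axes. The hinge axis is jig y.
- clamp_handle (a point): Middle of the clamp's handle: black round bar, 16 mm diameter, along jig y, 140 mm from the hinge axis, 80 mm of it free between the frame's two steel arms (10 by 14 mm). Half-way to the hinge a padded cross bar 22 mm wide comes down over the blank. Can be gripped in the middle from above at every angle, the bar turning between the fingers. Own z: square to the frame, up when down.
- clamp (a joint): Clamp angle, rad: 0 = fully down (handle 80 mm above the bench), growing as it lifts. At q the handle is 140 mm*cos q from the hinge towards jig -x and 140 mm*sin q above it. Starts open at 1.75 to 2.1, leaning back from the robot; stays where left (stiff hinge: 2 to 6 N at the handle). Comes fully down only over a blank that is fully down (about 1.5 mm to spare).
- bolt_knob (a point): On the axis of the bolt's knob, a black upright cylinder, 18 mm diameter, from 24 mm below this point to 16 mm above it; jig axes. It stands on a 12 mm steel bolt on a wooden block at the jig's robot-side -y corner: with the bolt back 52 mm to -x and 128 mm to -y of jig_seat, 128 mm above the bench. Brackets 103 mm high at both ends of the block.
- bolt (a joint): Travel of the locking bolt, m: 0 = back, 0.040 = fully home, its end across the clamp's arm; grows towards jig +y. Starts at 0 to 0.006. About 2.5 N moves it; it stays where left.
Not all that is in view belongs to the job. Leave any blue look-alike of the part that bears blank_center alone. Of the things that look like the glue, take the one that is farthest from the robot's base at the start.

How it is judged (in metres and radians):
On the way, in this order (a step that is already met when the one before it is completed fails the run):
1. the short blank lies fully down in the cradles, head in the wide one, with the clamp still up (x of blank_center in the frame of jig_seat between -0.007 and 0.007 m and y of blank_center in the frame of jig_seat between -0.011 and 0.011 m and z of blank_center in the frame of jig_seat between -0.004 and 0.005 m and angle between the y axis of blank_center and the y axis of jig_seat, either way round below 0.12 rad and angle between the z axis of blank_center and the z axis of jig_seat, either way round below 0.08 rad and value of joint clamp above 0.8 rad), for 0.2 s.
2. the clamp frame is fully down over the blank (x of blank_center in the frame of jig_seat between -0.007 and 0.007 m and y of blank_center in the frame of jig_seat between -0.011 and 0.011 m and z of blank_center in the frame of jig_seat between -0.004 and 0.005 m and angle between the y axis of blank_center and the y axis of jig_seat, either way round below 0.12 rad and angle between the z axis of blank_center and the z axis of jig_seat, either way round below 0.08 rad and value of joint clamp below 0.06 rad), for 0.2 s.
3. the locking bolt is home across the frame (all of step 2 and value of joint bolt above 0.034 m), for 0.2 s.
At the end, for the whole second after the job is handed in: Short blank down in both cradles (centre within 7 mm across, 11 mm along, 4 mm in height; parallel within 0.12, level within 0.08 rad), clamp down (under 0.06 rad), bolt home (over 34 mm), long blank within 30 mm of its start, glue bottle standing (all of step 3 and angle between glue's own z axis and vertical below 0.3 rad and distance of long_blank_center from where it was at the start of the episode below 0.03 m); the robot touches nothing.
It fails at once if the clamp is slammed (falls faster than 2.5 rad/s) (velocity of joint clamp below -2.5 rad/s).
It fails at once if the long blank is moved more than 30 mm (distance of long_blank_center from where it was at the start of the episode above 0.03 m).
It fails at once if the glue bottle is knocked over (angle between glue's own z axis and vertical above 0.5 rad).
It also fails if it takes over 64 s, if anything falls off the work surface, if the arm or the gripper's body presses on something with over 40 N, if the wrist force passes 120 N, or if a joint passes its speed limit or range.

### The arm

A 6-joint arm with a two-finger parallel gripper is mounted at the origin on the work surface. World frame = base frame: x ahead of the robot, y to its left, z up, the work surface at z = 0. Lengths are in mm, angles in rad, forces in N, time in s.
With the tool pointing down it reaches from about 250 to 800 mm from the base axis. Payload 3.9 kg.
Tool frame: the origin (TCP) lies midway between the tips of the shut fingers; the grasp point (between the pads) lies ctrl.hold_point_z behind it (ctrl.hold_point_z is the distance from the TCP to the grasp point, in mm); z points along the fingers, y is the line along which they close (so a half turn about z gives the same grasp; the last joint's range is limited). The gripper opens to 85 mm and grips with 20 to 120 N. Pads are 22 mm wide; open, the fingers measure 114 mm over their backs; the gripper's body (76 mm by 85 mm) begins 54 mm behind the grasp point. The pads swing forward as they close: fully open they stand 13 mm farther back than shut.
Start: joints at [1.131, 0.26, -0.138, 1.173, 0, 1.571], TCP at [223.518, 475.032, 231.304] pointing down, gripper open.
Joint ranges: [-2.78, 2.78], [-0.83, 1.72], [-1.28, 1.37], [-1.9, 2.12], [-1.57, 1.48], [-3.14, 3.14]. Speed limits (rad/s): [2.57, 2.57, 3.14, 3.14, 3.14, 3.14].

### API

Orientations are given as a rotation vector (axis times angle).
In Python, from plant import ctrl gives the robot as it stands.
- The arm moves only by the tool step_arm, never from a script. Its argument "motion" is a list that holds one entry, the list of rows, each a list of 7 numbers: the turn, a rotation vector about the world's x, y, z scaled (see below), then the shift along the world's x, y, z scaled (see below), then the opening, from 0 (shut) to 1 (fully open). In form: [[[wx, wy, wz, tx, ty, tz, gripper], ...]]. A call has 1 to 10 rows; each row is the pose to reach, as a shift and turn from the pose commanded when the call began; what a row does not reach only later rows make up. The controller multiplies each number of a shift by 15 cm and each number of a turn by pi/2 rad. A row lasts 1/12 s, in which the tool goes at most 41.7 mm and 7.16 degrees, less where a joint would pass 70% of its speed; a pose out of reach is approached as far as the arm can. A call with a number of a shift or a turn outside -1 to 1 is refused whole. A call with a gripper value outside its range is refused whole. The fingers move at their own pace and stop on an object; the grip force is fixed at half the most. Time passes only in rows, so rows that repeat a pose let the fingers close. It gives the time, the measured TCP pose, the force, the opening and the grip force at its end, in the units of the state.
- ctrl.sense(): the state, without advancing time (a new reading comes with each control period).
- ctrl.grab_frame(name): name is "scene" or "side" or "wrist"; returns the picture (384x512x3 uint8, red, green, blue); there is no depth.
- ctrl.camera_info(name): a dict with "fx", "fy", "cx", "cy" (pixels), "xyz" and "attitude" of the camera in the world. Camera axes: x right, y down, z forward; pixel columns grow to the right and rows downward; lengths in mm; the calibration is good to about 2 mm. The wrist camera is an equidistant fisheye: a pixel r from the principal point sees the ray r / f radians off the axis. A picture is of the moment at which its call begins: read the wrist's pose just before it. camera_info takes no time and is no camera call; for the wrist camera it gives the pose at the moment of the call.
- ctrl.close_job(): hands the job in; it is judged then, once.
The state is a dict: "clock": time; "joint_positions": joint angles; "dq": joint speeds; "tau": joint torques, N m; "position": TCP position; "eef_rot": TCP orientation; "force": force on the tool from outside, world axes, zero at the start; "wrist_torque": the same for the moment, N m; "finger_gap": finger opening in mm; "finger_force": force on a finger pad.
Only numpy, scipy, OpenCV 4.12 (cv2) and the standard library are available. Lean on these libraries where they do the work, as an engineer would, in place of code of your own. Each camera call takes 0.05 s, during which the arm holds its last target. There are 200 camera calls.

## Working session

There is one attempt and no reset: what is moved stays moved. The work goes in short steps, Python scripts to look and compute and a tool call to move; the robot and the scene stay as the last step left them, time stands still between calls to the robot, and variables do not carry over. Pictures are saved under pics/ and viewed, at most 10 in all, crops included, and the job is handed in when it is done.

Besides the shell and the picture viewer there is one more tool, called after "Request:" as a command line: name --argument value ..., lists and objects as JSON in quotes. step_arm: Moves the arm, as the interface text tells. Shifts and turns lie within -1 to 1; 1 stands for 15 cm of shift or pi/2 rad of turn. Its arguments: {"type":"object","properties":{"motion":{"type":"array"}},"required":["motion"]}

```bash
mkdir -p pics; ls; python3 - <<'E'
from plant import ctrl
import cv2,numpy as np
print(ctrl.sense(), ctrl.hold_point_z)
for n in ("scene","side","wrist"):
    print(n,ctrl.camera_info(n))
    cv2.imwrite(f"pics/{n}0.png",ctrl.grab_frame(n)[:,:,::-1])
a=cv2.imread("pics/scene0.png");b=cv2.imread("pics/side0.png")
E
```

```text
pics
{'clock': 0.0, 'joint_positions': array([ 1.13100173e+00,  2.60654263e-01, -1.39373719e-01,  1.17270418e+00,
       -1.97724746e-05,  1.57080873e+00]), 'dq': array([-0.00141478,  0.00093642, -0.00255764,  0.00028068,  0.000873  ,
        0.00025084]), 'tau': array([ 8.78986993e-04, -4.05675852e+01,  2.53922993e+01,  1.90146285e-02,
        1.92330776e-04,  3.86774261e-06]), 'position': array([223.23473894, 474.41803574, 230.47875012]), 'eef_rot': array([-6.85204486e-01, -3.06554379e+00,  2.97397278e-03]), 'force': array([ 0.32631426, -0.4420241 ,  0.2993312 ]), 'wrist_torque': array([ 0.03230926, -0.03476937,  0.04555375]), 'finger_force': 0.0, 'finger_gap': 85.53208982103102} 18.700000000000003
scene {'fx': 363.16423089782285, 'fy': 363.16423089782285, 'cx': 261.21221587769287, 'cy': 193.0578065619064, 'xyz': array([1151.06887993,  335.95026712,  749.36195479]), 'attitude': array([-1.29529682, -2.23867509,  0.94206867])}
side {'fx': 490.70290469784265, 'fy': 490.70290469784265, 'cx': 256.56390869828493, 'cy': 190.62295567174175, 'xyz': array([ 313.36983543, -743.09789781, 1007.72531311]), 'attitude': array([-2.40996264,  0.34749246, -0.14968705])}
wrist {'fx': 297.3186396354542, 'fy': 297.3186396354542, 'cx': 252.9575657734235, 'cy': 193.40059476725634, 'xyz': array([153.06858098, 508.43386597, 372.25121527]), 'attitude': array([2.42145664, 1.53864327, 0.23702922])}
```

View pics/scene0.png

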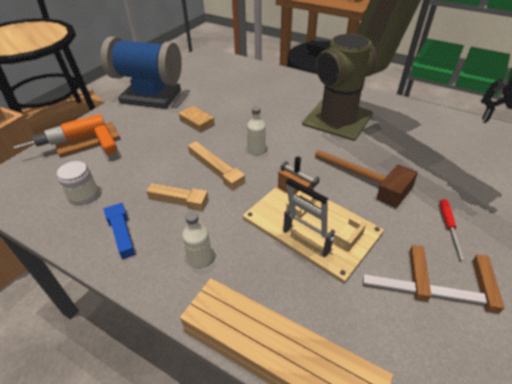

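View pics/side0.png

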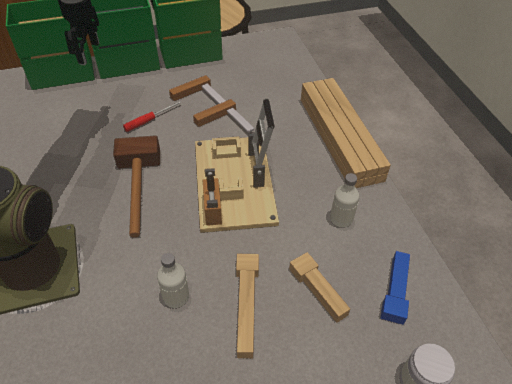

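The scene view shows both blanks, with the short one at about (178,195) and the long one at (215,165). The side view shows the short blank at (320,285), the long one at (247,303), the jig at (235,183), the farther glue bottle at (345,203) and the blue decoy at (397,288). The short blank is therefore the farther of the two.

```bash
cat > h.py <<'E'
import numpy as np,cv2
from scipy.spatial.transform import Rotation as R
def ray(ci,px,fish=False):
    px=np.atleast_2d(np.asarray(px,float))
    d=np.c_[(px[:,0]-ci['cx'])/ci['fx'],(px[:,1]-ci['cy'])/ci['fy']]
    if fish:
        r=np.linalg.norm(d,axis=1,keepdims=True); d=np.c_[d*np.sinc(r/np.pi),np.cos(r)]
    else: d=np.c_[d,np.ones(len(d))]
    return d@R.from_rotvec(ci['attitude']).as_matrix().T
def plane(ci,px,z,fish=False):
    d=ray(ci,px,fish); c=np.asarray(ci['xyz'])
    return (c+d*((z-c[2])/d[:,2])[:,None])[:,:2]
def proj(ci,P,fish=False):
    q=(np.atleast_2d(P)-ci['xyz'])@R.from_rotvec(ci['attitude']).as_matrix()
    if fish:
        r=np.linalg.norm(q[:,:2],axis=1); th=np.arctan2(r,q[:,2]); k=(th/np.maximum(r,1e-9))[:,None]*q[:,:2]
    else: k=q[:,:2]/q[:,2:]
    return k*[ci['fx'],ci['fy']]+[ci['cx'],ci['cy']]
E
python3 - <<'E'
from h import *
from plant import ctrl
im=cv2.imread("pics/side0.png");ci=ctrl.camera_info("side")
hsv=cv2.cvtColor(im,cv2.COLOR_BGR2HSV)
for p in [(247,310),(325,290),(210,165),(250,205),(230,190),(300,340),(397,275)]: print(p,hsv[p[1],p[0]])
m=cv2.inRange(hsv,(8,80,90),(32,255,255))
n,l,s,c=cv2.connectedComponentsWithStats(m)
for i in range(1,n):
    if s[i,4]<300: continue
    cn=max(cv2.findContours((l==i).astype('uint8'),cv2.RETR_EXTERNAL,cv2.CHAIN_APPROX_NONE)[0],key=len)[:,0]
    print(s[i],cv2.minAreaRect(plane(ci,cn,18).astype('float32')))
for p,z in [((173,290),50),((345,205),50),((318,285),34),((247,303),34)]: print(p,plane(ci,p,z))
crop=im[90:360,180:430]; cv2.imwrite("pics/c1.png",cv2.resize(crop,None,fx=2.2,fy=2.2,interpolation=cv2.INTER_CUBIC))
E
```

```text
(247, 310) [ 17 110 178]
(325, 290) [ 18 116 165]
(210, 165) [ 22  86 189]
(250, 205) [ 19  96 188]
(230, 190) [ 18 100 164]
(300, 340) [ 13  37 132]
(397, 275) [111 165 153]
[220   0  25  32 620] ((740.835205078125, 954.40234375), (228.02578735351562, 93.74693298339844), 76.05829620361328)
[ 301   78   90  110 4597] ((889.6614990234375, 243.48233032226562), (147.46014404296875, 472.6017150878906), 0.02859329618513584)
[193  99  43  22 312] ((543.334716796875, 426.85498046875), (141.0579376220703, 33.431373596191406), 19.229284286499023)
[115 136  42  19 608] ((287.5592041015625, 335.1720275878906), (68.5213623046875, 119.41046142578125), 79.62191009521484)
[ 195  137   84   95 5568] ((525.213134765625, 127.905517578125), (336.4688720703125, 199.81944274902344), 79.92501068115234)
[129 158  12  76 697] ((263.0103454589844, 152.07525634765625), (261.295166015625, 24.347732543945312), 81.00196075439453)
[ 289  252   61   70 1441] ((628.602294921875, -244.3738555908203), (64.00648498535156, 180.39859008789062), 16.307214736938477)
[ 236  254   23  104 1809] ((457.4365539550781, -235.53651428222656), (252.74037170410156, 52.13850784301758), 73.1629867553711)
[  0 292  47  19 394] ((-25.524133682250977, -99.23698425292969), (42.610992431640625, 108.53428649902344), 64.61769104003906)
(173, 290) [[ 306.48695382 -180.05253086]]
(345, 205) [[765.86654358 -62.65384741]]
(318, 285) [[ 621.49830897 -249.28458737]]
(247, 303) [[ 455.62447003 -247.46183388]]
```

View pics/c1.png

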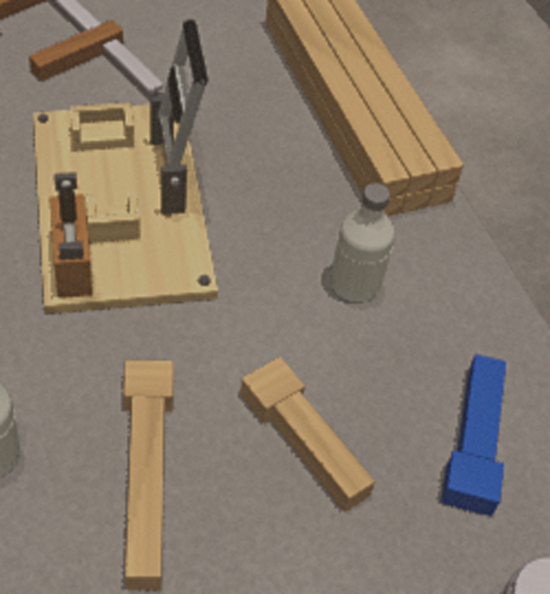

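```bash
python3 - <<'E'
from h import *
from plant import ctrl
ci=ctrl.camera_info("side")
f=lambda L,z:plane(ci,np.array(L)/2.2+[179.8,89.8],z)
j=f([(35,110),(45,303),(215,290)],18);print(j)
a=j[0]-j[1];b=j[2]-j[1];print(np.linalg.norm(a),np.linalg.norm(b),np.degrees([np.arctan2(*a[::-1]),np.arctan2(*b[::-1])]))
# side cam vs scene cam for the short blank (top plane)
s=f([(243,379),(280,360),(303,385),(267,407),(346,497),(371,483)],34);print(s)
u=s[:2].mean(0)-s[4:].mean(0);print(np.linalg.norm(u),np.degrees(np.arctan2(*u[::-1])),(s[:2].mean(0)+s[4:].mean(0))/2)
l=f([(124,362),(173,362),(126,580),(160,580)],34);print(l)
E
```

```text
[[459.08538374 307.70990176]
 [403.22127467  -6.77577848]
 [594.6333883  -42.71213709]]
319.40889430023043 194.75630699991743 [ 79.92725351 -10.63312615]
[[ 581.44232267 -174.53158092]
 [ 627.63206595 -162.97463673]
 [ 639.93930764 -199.25357665]
 [ 594.13067326 -213.78537596]
 [ 633.56423269 -330.87676362]
 [ 663.21950889 -323.93148588]]
164.6006606999017 105.45198518144967 [ 626.46453255 -248.07861679]
[[ 465.96741644 -118.77525802]
 [ 516.37520742 -133.38603955]
 [ 404.98906501 -350.72056267]
 [ 435.19050823 -359.59481801]]
```

The plate measures 319 x 195 mm against 320 x 200 mm, so the jig fit is good: seat about (521,160), yaw -10.2°. The short blank is at about (626,-248), yaw +15°. I'll move over the jig first and look from near.

Request:
step_arm --motion '[[[0, 0, -0.42, 0.8, -1, 0.4, 1], [0, 0, -0.42, 0.8, -1, 0.4, 1], [0, 0, -0.42, 0.8, -1, 0.4, 1], [0, 0, -0.42, 0.8, -1, 0.4, 1], [0, 0, -0.42, 0.8, -1, 0.4, 1], [0, 0, -0.42, 0.8, -1, 0.4, 1], [0, 0, -0.42, 0.8, -1, 0.4, 1]]]'

```text
clock: 0.73
position: [344.8, 323.8, 291.9]
eef_rot: [1.647, 2.675, 0.002]
force: [0.3, 1.2, -0.1]
finger_gap: 85.5
finger_force: 0.0
```

Request:
step_arm --motion '[[[0, 0, -0.42, 0.9, -1, 0, 1], [0, 0, -0.42, 0.9, -1, 0, 1], [0, 0, -0.42, 0.9, -1, 0, 1], [0, 0, -0.42, 0.9, -1, 0, 1], [0, 0, -0.42, 0.9, -1, 0, 1], [0, 0, -0.42, 0.9, -1, 0, 1], [0, 0, -0.42, 0.9, -1, 0, 1], [0, 0, -0.42, 0.9, -1, 0, 1]]]'

```text
clock: 1.4
position: [477.9, 175.5, 290.6]
eef_rot: [-2.417, -2.005, 0.002]
force: [-0.2, 0.6, -0.2]
finger_gap: 85.2
finger_force: 0.0
```

```bash
python3 - <<'E'
from h import *
from plant import ctrl
import pickle
s=ctrl.sense();ci=ctrl.camera_info("wrist");im=ctrl.grab_frame("wrist")[:,:,::-1]
pickle.dump(ci,open("pics/w1.pkl","wb"))
print(s['clock'],s['position'],s['eef_rot'],s['joint_positions'],ci['xyz'])
cv2.imwrite("pics/w1.png",im)
cv2.imwrite("pics/w1b.png",cv2.resize(im,(800,600),interpolation=cv2.INTER_CUBIC))
E
```

```text
1.4 [477.92721054 175.50054531 290.55683517] [-2.41726244e+00 -2.00473933e+00  2.30727956e-03] [ 3.51529947e-01  2.15719133e-01 -4.36553321e-02  1.31320380e+00
  6.28236435e-04  2.10836481e+00] [492.88216778 252.66569852 432.2211895 ]
```

View pics/w1b.png

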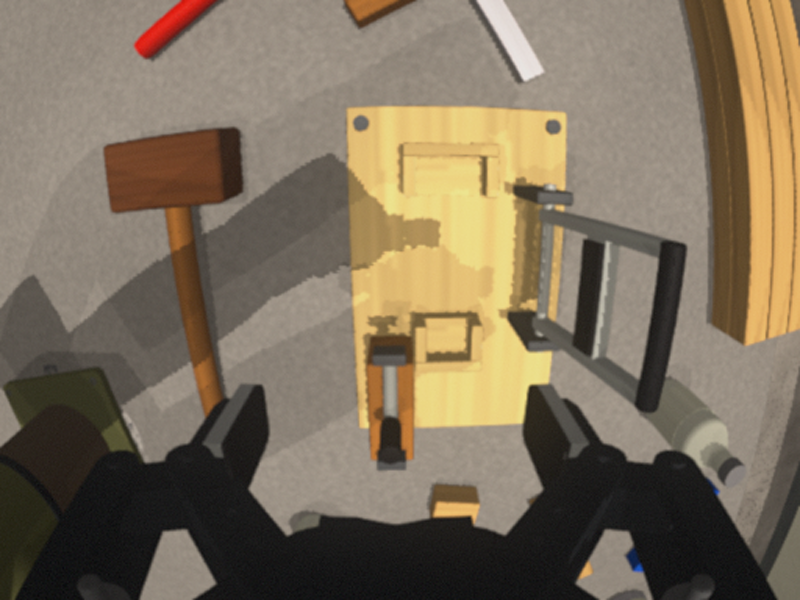

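The wrist view shows the jig plate with corners at (348,108), (566,113), (549,425) and (360,428), the wide cradle end wall from (403,145) to (499,147), the clamp handle from (672,245) to (648,408), and the bolt knob at about (391,440).

```bash
python3 - <<'E'
from h import *
import pickle
ci=pickle.load(open("pics/w1.pkl","rb"));S=1.5625
f=lambda L,z:plane(ci,np.array(L)/S-0.18,z,True)
j=f([(348,108),(566,113),(549,425),(360,428)],18);print(j)
src=np.array([(-88,135),(112,135),(112,-185),(-88,-185)],float)
a=src-src.mean(0);b=j-j.mean(0)
th=np.arctan2((a[:,0]*b[:,1]-a[:,1]*b[:,0]).sum(),(a*b).sum());c,s=np.cos(th),np.sin(th);M=np.array([[c,-s],[s,c]])
seat=j.mean(0)-M@src.mean(0)
print("yaw",np.degrees(th),"seat",seat,"res",(j-seat)@M-src)
w=f([(403,145),(499,147),(413,369),(480,369)],56);print("cradle jig",(w-seat)@M)
h=np.mean([(672,245),(648,408)],0)
for q in np.arange(1.7,2.15,.05):
    P=np.r_[seat+M@[75-140*np.cos(q),0],80+140*np.sin(q)]
    print(round(q,2),proj(ci,P,True)*S,h)
E
```

```text
[[459.78194449 305.04302803]
 [653.559193   271.43321175]
 [606.89976581 -47.4024161 ]
 [405.15768242  -8.03806897]]
yaw -9.485983506180798 seat [523.6338931  156.89476325] res [[ 0.60539561  0.59927295]
 [-2.72796579 -0.61524536]
 [ 3.79675758 -2.78086693]
 [-1.6741874   2.79683934]]
cradle jig [[-40.55877481  99.84906418]
 [ 37.04691916  98.75541186]
 [-34.64253023 -94.54645665]
 [ 26.37212002 -96.4178649 ]]
1.7 [[651.20414483 333.46001578]] [660.  326.5]
1.75 [[660.34759496 332.24931292]] [660.  326.5]
1.8 [[668.80802171 330.84847589]] [660.  326.5]
1.85 [[676.5727354  329.27489247]] [660.  326.5]
1.9 [[683.63750486 327.54620415]] [660.  326.5]
1.95 [[690.005386   325.67994512]] [660.  326.5]
2.0 [[695.68554678 323.69324834]] [660.  326.5]
2.05 [[700.69214095 321.60261666]] [660.  326.5]
2.1 [[705.04326633 319.42375426]] [660.  326.5]
```

Request:
step_arm --motion '[[[0, 0, 0.2, 0.5, -1, 0, 1], [0, 0, 0.2, 0.5, -1, 0, 1], [0, 0, 0.2, 0.5, -1, 0, 1], [0, 0, 0.2, 0.5, -1, 0, 1], [0, 0, 0.2, 0.5, -1, 0, 1]]]'

```text
clock: 1.87
position: [555.2, 22.2, 290.9]
eef_rot: [2.077, 2.354, -0.001]
force: [0.8, -0.3, -0.1]
finger_gap: 85.8
finger_force: 0.0
```

Request:
step_arm --motion '[[[0, 0, 0.13, 0.5, -1, -0.1, 1], [0, 0, 0.13, 0.5, -1, -0.1, 1], [0, 0, 0.13, 0.5, -1, -0.1, 1], [0, 0, 0.13, 0.5, -1, -0.1, 1], [0, 0, 0.13, 0.5, -1, -0.1, 1], [0, 0, 0.13, 0.5, -1, -0.1, 1]]]'

```text
clock: 2.37
position: [628.9, -125.1, 274.9]
eef_rot: [-1.826, -2.554, 0.001]
force: [0.2, 0.3, 0.4]
finger_gap: 85.1
finger_force: 0.0
```

Request:
step_arm --motion '[[[0, 0, 0, 0, -0.9, -0.3, 1], [0, 0, 0, 0, -0.9, -0.3, 1], [0, 0, 0, 0, -0.9, -0.3, 1], [0, 0, 0, 0, -0.9, -0.3, 1], [0, 0, 0, 0, -0.9, -0.3, 1], [0, 0, 0, 0, -0.9, -0.3, 1]]]'

```text
clock: 2.87
position: [628.2, -258.1, 231.2]
eef_rot: [-1.824, -2.556, -0.001]
force: [-0.8, -0.1, 0.5]
finger_gap: 85.4
finger_force: 0.0
```

```bash
python3 - <<'E'
from h import *
from plant import ctrl
import pickle
s=ctrl.sense();ci=ctrl.camera_info("wrist");im=ctrl.grab_frame("wrist")[:,:,::-1]
pickle.dump(ci,open("pics/w2.pkl","wb"))
print(s['clock'],s['position'],s['eef_rot'],s['joint_positions'],ci['xyz'])
cv2.imwrite("pics/w2.png",im)
cv2.imwrite("pics/w2b.png",cv2.resize(im,(800,600),interpolation=cv2.INTER_CUBIC))
E
```

```text
2.8667 [ 628.16766672 -258.06146988  231.17944765] [-1.82401349e+00 -2.55554692e+00 -1.42777649e-03] [-3.90414512e-01  5.37907121e-01  2.98011105e-01  1.33251612e+00
  1.31141629e-03  8.49369551e-01] [ 603.21612904 -184.03754131  373.02689112]
```

View pics/w2b.png

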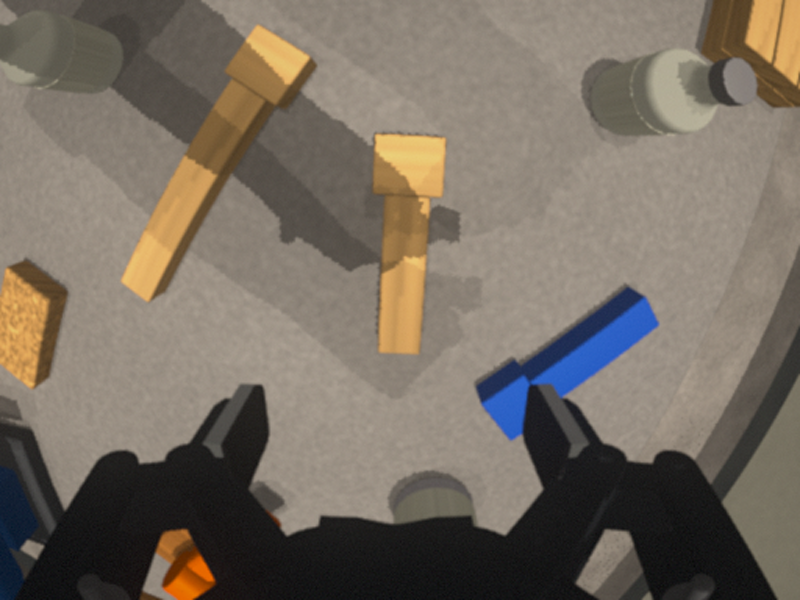

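The short blank's top corners are at (376,134), (445,138), (380,353) and (419,354). The long blank is at upper left, and both bottles are clear. Checking the cradles against the plate moves the seat to (521.5,159.4), yaw -10.2°.

```bash
python3 - <<'E'
from h import *
import pickle
ci=pickle.load(open("pics/w2.pkl","rb"));S=1.5625
s=plane(ci,np.array([(375,134),(445,137),(380,353),(419,354),(386,200),(429,200),(375,193),(444,196)])/S-0.18,34,True)
print(s);u=s[:2].mean(0)-s[2:4].mean(0);c=(s[:2].mean(0)+s[2:4].mean(0))/2
print(np.linalg.norm(u),"yaw",np.degrees(np.arctan2(u[1],u[0]))-90,"c",c,"w",[np.linalg.norm(s[i]-s[i+1]) for i in (0,2,4)])
tcp=np.array([628.17,-258.06]);print("shift",(c-tcp)/150,"tool y", np.degrees(np.arctan2(*(R.from_rotvec([-1.824,-2.5555,-.0014]).as_matrix()[:2,1])[::-1])))
E
```

```text
[[ 583.09723949 -171.43600455]
 [ 631.15168702 -156.81497864]
 [ 640.24498889 -330.24390676]
 [ 669.94575361 -320.95038499]
 [ 606.17533866 -214.60245172]
 [ 635.71750888 -204.29822846]
 [ 596.95483807 -212.29715398]
 [ 645.04694011 -197.81354141]]
168.44673683651462 yaw 16.545927905273516 c [ 631.10991725 -244.86131874] w [np.float64(50.22951647974147), np.float64(31.12081251823986), np.float64(31.287646738942218)]
shift [0.01959945 0.08799121] tool y 18.964974103113267
```

Request:
step_arm --motion '[[[0, 0, -0.027, 0.02, 0.09, -1, 0.9], [0, 0, -0.027, 0.02, 0.09, -1, 0.9], [0, 0, -0.027, 0.02, 0.09, -1, 0.9], [0, 0, -0.027, 0.02, 0.09, -1, 0.9], [0, 0, -0.027, 0.02, 0.09, -1, 0.9]]]'

```text
clock: 3.33
position: [627.5, -241.2, 75.7]
eef_rot: [-1.868, -2.511, 0.003]
force: [-0.6, 0.4, -0.8]
finger_gap: 76.8
finger_force: 0.0
```

Request:
step_arm --motion '[[[0, 0, 0, 0, 0, -0.2, 0.9], [0, 0, 0, 0, 0, -0.4, 0.9], [0, 0, 0, 0, 0, -0.5, 0.9], [0, 0, 0, 0, 0, -0.5, 0.9], [0, 0, 0, 0, 0, -0.5, 0], [0, 0, 0, 0, 0, -0.5, 0], [0, 0, 0, 0, 0, -0.5, 0], [0, 0, 0, 0, 0, -0.5, 0], [0, 0, 0, 0, 0, -0.5, 0], [0, 0, 0, 0, 0, -0.5, 0]]]'

```text
clock: 4.17
position: [633.4, -247.1, 9.3]
eef_rot: [1.878, 2.513, 0.002]
force: [-0.6, 0.2, 6.6]
finger_gap: 32.9
finger_force: 62.4
```

Request:
step_arm --motion '[[[0, 0, 0, 0, 0, 0, 0], [0, 0, 0, 0, 0, 0, 0], [0, 0, 0, 0, 0, 0, 0], [0, 0, 0, 0, 0, 0, 0]]]'

```text
clock: 4.5
position: [633.4, -247.1, 9.3]
eef_rot: [1.878, 2.513, 0.002]
force: [-0.5, 0.2, 6.7]
finger_gap: 33.3
finger_force: 62.4
```

Request:
step_arm --motion '[[[0, 0, 0, 0, 0, 0.3, 0], [0, 0, 0, 0, 0, 0.6, 0], [0, 0, 0, 0, 0, 1, 0], [0, 0, 0, 0, 0, 1, 0], [0, 0, 0, 0, 0, 1, 0], [0, 0, 0, 0, 0, 1, 0]]]'

```text
clock: 5.0
position: [633.1, -247.1, 159.3]
eef_rot: [1.877, 2.512, 0.003]
force: [-1.2, 0.4, -1.6]
finger_gap: 33.1
finger_force: 61.4
```

Request:
step_arm --motion '[[[0, 0, -0.15, -0.7, 0.9, 0.6, 0], [0, 0, -0.15, -0.7, 0.9, 0.6, 0], [0, 0, -0.15, -0.7, 0.9, 0.6, 0], [0, 0, -0.15, -0.7, 0.9, 0.6, 0], [0, 0, -0.15, -0.7, 0.9, 0.6, 0], [0, 0, -0.15, -0.7, 0.9, 0.6, 0], [0, 0, -0.15, -0.7, 0.9, 0.6, 0], [0, 0, -0.15, -0.7, 0.9, 0.6, 0]]]'

```text
clock: 5.67
position: [526.1, -111.6, 244.7]
eef_rot: [-2.162, -2.277, 0.002]
force: [-0.1, 0.4, -2.0]
finger_gap: 33.1
finger_force: 61.3
```

```bash
python3 - <<'E'
from h import *
from plant import ctrl
import pickle
s=ctrl.sense();ci=ctrl.camera_info("wrist");im=ctrl.grab_frame("wrist")[:,:,::-1]
pickle.dump((ci,s),open("pics/w3.pkl","wb"))
print(s['clock'],s['position'],s['eef_rot'],s['joint_positions'],s['finger_gap'],s['force'])
cv2.imwrite("pics/w3.png",im)
cv2.imwrite("pics/w3b.png",cv2.resize(im,(800,600),interpolation=cv2.INTER_CUBIC))
E
```

```text
5.6667 [ 526.06463831 -111.56163556  244.73704114] [-2.16190134e+00 -2.27728316e+00  2.23107282e-03] [-2.08735378e-01  2.78360055e-01 -7.72234451e-02  1.21728092e+00
 -3.97674037e-04  1.31008972e+00] 33.08288267157414 [-0.09490413  0.4068785  -2.04133101]
```

View pics/w3b.png

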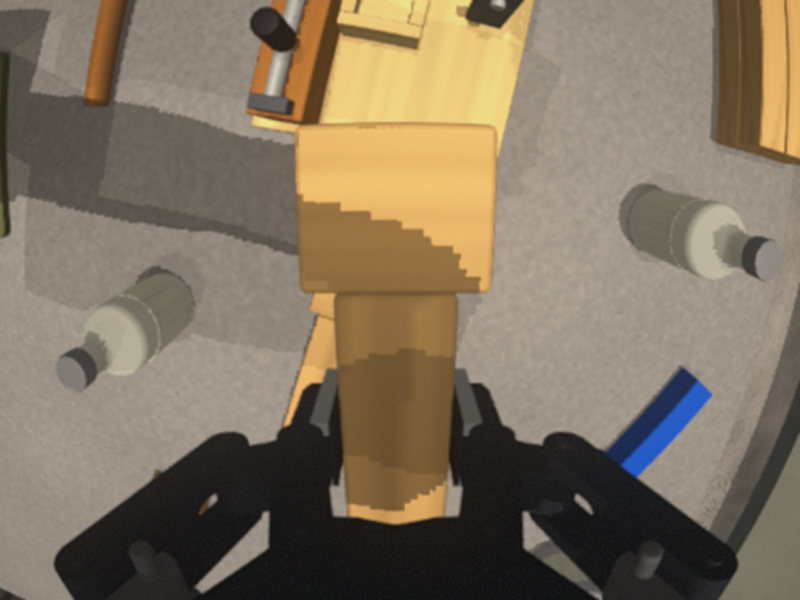

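The blank is held squarely and level, with the head edge from (297,126) to (496,126) and the shoulder at row 292. Next I'll find its offset in the hand.

```bash
python3 - <<'E'
from h import *
import pickle
ci,s=pickle.load(open("pics/w3.pkl","rb"));S=1.5625
z=s['position'][2]+24.7
T=R.from_rotvec(s['eef_rot']).as_matrix()
p=plane(ci,np.array([(297,126),(496,126),(302,292),(492,292),(335,295),(457,295)])/S-0.18,z,True)
q=(np.c_[p,np.full(6,z)]-s['position'])@T
print(q)   # tool frame
hd=q[:2].mean(0);sh=q[2:4].mean(0)
print("blank y in tool",hd[:2]-sh[:2],"centre x from head",hd[0]-85,"from shoulder",sh[0]-40)
print("tool y yaw",np.degrees(np.arctan2(T[1,1],T[0,1])))
E
```

```text
[[ 87.26641014 -24.36898    -24.63587318]
 [ 87.32054684  25.40358207 -24.74042343]
 [ 43.83509089 -24.60522499 -24.64184142]
 [ 43.90433447  26.00589869 -24.748151  ]
 [ 42.99536886 -15.71655236 -24.66063904]
 [ 43.03877631  16.57830455 -24.72847508]]
blank y in tool [43.42376581 -0.18303582] centre x from head 2.293478489497545 from shoulder 3.8697126809207774
tool y yaw 2.9777645978135707
```

Request:
step_arm --motion '[[[0, 0, -0.146, -0.02, 0.9, 0, 0], [0, 0, -0.146, -0.02, 0.9, 0, 0], [0, 0, -0.146, -0.02, 0.9, 0, 0], [0, 0, -0.146, -0.02, 0.9, 0, 0], [0, 0, -0.146, -0.02, 0.9, 0, 0]]]'

```text
clock: 6.13
position: [523.6, 26.2, 244.5]
eef_rot: [-2.404, -2.018, 0.002]
force: [-0.1, 0.3, -1.8]
finger_gap: 32.9
finger_force: 61.2
```

Request:
step_arm --motion '[[[0, 0, 0, -0.02, 0.887, 0, 0], [0, 0, 0, -0.02, 0.887, 0, 0], [0, 0, 0, -0.02, 0.887, 0, 0], [0, 0, 0, -0.02, 0.887, 0, 0], [0, 0, 0, -0.02, 0.887, -0.3, 0], [0, 0, 0, -0.02, 0.887, -0.6, 0], [0, 0, 0, -0.02, 0.887, -0.9, 0], [0, 0, 0, -0.02, 0.887, -0.9, 0], [0, 0, 0, -0.02, 0.887, -0.9, 0]]]'

```text
clock: 6.88
position: [517.3, 154.3, 107.0]
eef_rot: [-2.408, -2.012, 0.015]
force: [-0.3, 0.2, -0.7]
finger_gap: 33.0
finger_force: 61.0
```

```bash
python3 - <<'E'
from h import *
from plant import ctrl
import pickle
s=ctrl.sense();ci=ctrl.camera_info("wrist");im=ctrl.grab_frame("wrist")[:,:,::-1]
cs=ctrl.camera_info("side");a=ctrl.grab_frame("side")[:,:,::-1];b=ctrl.grab_frame("scene")[:,:,::-1]
pickle.dump((ci,s),open("pics/w4.pkl","wb"))
T=R.from_rotvec(s['eef_rot']).as_matrix()
print(s['clock'],s['position'],np.degrees(np.arctan2(T[1,1],T[0,1])),s['joint_positions'],s['finger_gap'],s['force'])
cv2.imwrite("pics/w4.png",im);cv2.imwrite("pics/s4.png",a);cv2.imwrite("pics/sc4.png",b)
cv2.imwrite("pics/w4b.png",cv2.resize(im,(800,600),interpolation=cv2.INTER_CUBIC))
E
```

```text
6.8833 [517.27586037 154.27263135 107.00789201] -10.256998977921791 [ 2.90154721e-01  3.74617879e-01 -3.12111194e-01  8.94356271e-01
 -5.27140724e-04  2.03994927e+00] 33.00568349967639 [-0.30261424  0.16653506 -0.70346682]
```

View pics/w4b.png

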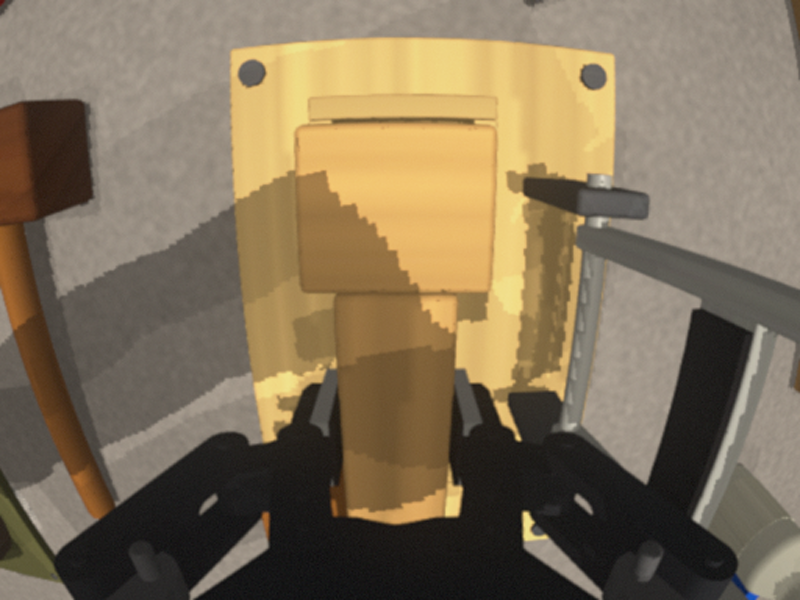

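The view from close in shows the wide cradle's end wall with outer corners (309,98) and (496,98), and plate corners (232,50) and (615,53). The head centre is at column 396.5. I'll compare these in the tool frame.

```bash
python3 - <<'E'
from h import *
from plant import ctrl
import pickle
ci,s=pickle.load(open("pics/w4.pkl","rb"));S=1.5625
T=R.from_rotvec(s['eef_rot']).as_matrix()
t=np.radians(-10.2);M=np.array([[np.cos(t),-np.sin(t)],[np.sin(t),np.cos(t)]])
def f(L,z):
    p=plane(ci,np.array(L)/S-0.18,z,True); return p,(p-[521.5,159.4])@M
for L,z in ([(309,98),(497,98),(331,121),(476,121)],56),([(232,50),(615,54)],18),([(297,126),(496,126)],s['position'][2]+24.7):
    w,q=f(L,z);print(z,w.round(1).tolist(),q.round(1).tolist())
n=ctrl.sense();print(n['clock'],n['position'],"blank centre jig",((n['position'][:2]+3*M[:,1]+.5*M[:,0])-[521.5,159.4])@M)
E
```

```text
56 [[500.8, 263.3], [576.5, 249.9], [507.9, 251.7], [566.2, 241.4]] [[-38.8, 98.6], [38.1, 98.8], [-29.7, 88.4], [29.4, 88.6]]
18 [[459.8, 305.1], [654.0, 272.2]] [[-86.5, 132.5], [110.4, 134.4]]
131.7078920126517 [[509.1, 244.6], [557.8, 235.8]] [[-27.3, 81.7], [22.2, 81.6]]
7.0333 [522.85478537 156.4848692  113.28876114] blank centre jig [2.34959899 0.37085289]
```

Request:
step_arm --motion '[[[0, 0, 0, 0, 0, -0.1, 0], [0, 0, 0, 0, 0, -0.2, 0], [0, 0, 0, 0, 0, -0.2, 0], [0, 0, 0, 0, 0, -0.2, 0], [0, 0, 0, 0, 0, -0.2, 0]]]'

```text
clock: 7.45
position: [522.3, 156.9, 83.5]
eef_rot: [2.409, 2.015, 0.005]
force: [-0.2, -0.2, -2.4]
finger_gap: 32.4
finger_force: 61.1
```

```bash
python3 - <<'E'
from plant import ctrl
for i in range(3):
    ctrl.camera_info("wrist");s=ctrl.sense();print(s['clock'],s['position'],s['eef_rot']);ctrl.grab_frame("wrist")
E
```

```text
7.45 [522.28029646 156.94943907  83.45927779] [2.40859586 2.01466323 0.00533036]
7.5 [522.21086167 156.99204372  83.35822384] [2.40849766 2.01480898 0.00535175]
7.55 [522.03563576 156.9616217   83.10543998] [2.40852991 2.01493096 0.00487751]
```

Request:
step_arm --motion '[[[0, 0, 0, -0.013, -0.01, -0.02, 0], [0, 0, 0, -0.013, -0.01, -0.06, 0], [0, 0, 0, -0.013, -0.01, -0.1, 0], [0, 0, 0, -0.013, -0.01, -0.13, 0], [0, 0, 0, -0.013, -0.01, -0.16, 0], [0, 0, 0, -0.013, -0.01, -0.18, 0], [0, 0, 0, -0.013, -0.01, -0.2, 0], [0, 0, 0, -0.013, -0.01, -0.2, 0]]]'

```text
clock: 8.27
position: [518.1, 154.9, 50.5]
eef_rot: [-2.409, -2.015, 0.002]
force: [-0.1, 0.2, -2.1]
finger_gap: 32.8
finger_force: 61.1
```

Request:
step_arm --motion '[[[0, 0, 0, 0, 0, -0.02, 0], [0, 0, 0, 0, 0, -0.04, 0], [0, 0, 0, 0, 0, -0.06, 0], [0, 0, 0, 0, 0, -0.075, 0], [0, 0, 0, 0, 0, -0.075, 0], [0, 0, 0, 0, 0, -0.075, 0]]]'

```text
clock: 8.77
position: [518.9, 155.2, 43.2]
eef_rot: [2.409, 2.015, 0.003]
force: [-7.0, -2.0, 21.6]
finger_gap: 32.8
finger_force: 64.2
```

Contact came at the predicted height (43.2 mm against 43.3 mm). Releasing and rising.

Request:
step_arm --motion '[[[0, 0, 0, 0, 0, 0.02, 0.8], [0, 0, 0, 0, 0, 0.02, 0.8], [0, 0, 0, 0, 0, 0.02, 0.8], [0, 0, 0, 0, 0, 0.02, 0.8], [0, 0, 0, 0, 0, 0.02, 0.8], [0, 0, 0, 0, 0, 0.02, 0.8]]]'

```text
clock: 9.27
position: [518.4, 155.0, 42.6]
eef_rot: [-2.409, -2.016, 0.001]
force: [-0.4, -1.1, 0.2]
finger_gap: 68.4
finger_force: 0.0
```

Request:
step_arm --motion '[[[0, 0, 0, 0, 0, 0.3, 0.8], [0, 0, 0, 0, 0, 0.6, 0.8], [0, 0, 0, 0, 0, 1, 0.8], [0, 0, 0, 0, 0, 1, 0.8], [0, 0, 0, 0, 0, 1, 0.8], [0, 0, 0, 0, 0, 1, 0.8]]]'

```text
clock: 9.77
position: [519.9, 155.5, 194.7]
eef_rot: [2.408, 2.015, 0.006]
force: [-0.2, 0.0, -0.5]
finger_gap: 68.4
finger_force: 0.0
```

Request:
step_arm --motion '[[[0, 0, 0, -0.3, 0, 0.6, 0.6], [0, 0, 0, -0.3, 0, 0.6, 0.6], [0, 0, 0, -0.3, 0, 0.6, 0.6], [0, 0, 0, -0.3, 0, 0.6, 0.6], [0, 0, 0, -0.3, 0, 0.6, 0.6], [0, 0, 0, -0.3, 0, 0.6, 0.6]]]'

```text
clock: 10.27
position: [472.9, 154.8, 280.8]
eef_rot: [-2.409, -2.015, 0.005]
force: [-0.4, 0.3, -0.5]
finger_gap: 51.3
finger_force: 0.0
```

```bash
python3 - <<'E'
from h import *
from plant import ctrl
import pickle
s=ctrl.sense();ci=ctrl.camera_info("wrist");im=ctrl.grab_frame("wrist")[:,:,::-1]
pickle.dump((ci,s),open("pics/w5.pkl","wb"))
T=R.from_rotvec(s['eef_rot']).as_matrix()
print(s['clock'],s['position'],np.degrees(np.arctan2(T[1,1],T[0,1])),s['joint_positions'],s['finger_gap'],s['force'])
cv2.imwrite("pics/w5.png",im)
cv2.imwrite("pics/w5b.png",cv2.resize(im,(800,600),interpolation=cv2.INTER_CUBIC))
E
```

```text
10.2667 [472.92061986 154.81798106 280.83677808] -10.165864271215636 [ 3.16413949e-01  1.98768609e-01 -9.07732235e-02  1.28464035e+00
 -6.81222196e-05  2.06463574e+00] 51.33461312600879 [-0.40998838  0.33531145 -0.5123359 ]
```

View pics/w5b.png

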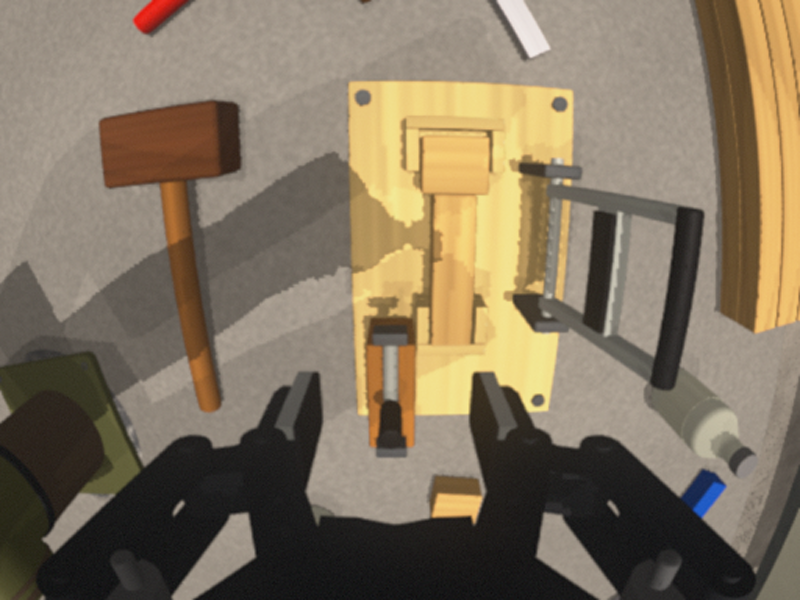

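The blank lies in both cradles, with its head at (455,165) in the wide one. The clamp handle runs from (690,210) to (664,386) and the bolt knob is at about (390,425). Now the clamp angle.

```bash
cat >> h.py <<'E'
SEAT=np.array([521.1,158.2]);t_=np.radians(-10.2);M=np.array([[np.cos(t_),-np.sin(t_)],[np.sin(t_),np.cos(t_)]])
def jig(x,y,z): return np.r_[SEAT+M@[x,y],z]
def handle(q,r=140): return jig(75-r*np.cos(q),0,80+r*np.sin(q))
E
python3 - <<'E'
from h import *
import pickle
ci,s=pickle.load(open("pics/w5.pkl","rb"));S=1.5625
q=(plane(ci,np.array([(421,137),(491,139),(432,344),(475,344)])/S-.18,68,True)-SEAT)@M;print("blank",q.round(1).tolist())
for q in (1.7,1.75,1.8,1.85,1.9):
    u=M[:,1]*40; print(q,(proj(ci,handle(q),True)*S).round(),handle(q).round(1))
for t in (0,.006): print("knob",(proj(ci,jig(-52,-128+1000*t,144),True)*S).round())
E
python3 - <<'E'
import sys;sys.path.insert(0,'.')
from h import *
from plant import ctrl
b=cv2.imread("pics/sc4.png")[120:280,230:400];ci=ctrl.camera_info("scene")
im=ctrl.grab_frame("scene")[:,:,::-1][120:280,230:400]
cv2.imwrite("pics/sc5.png",cv2.resize(im,None,fx=3.5,fy=3.5,interpolation=cv2.INTER_CUBIC))
for q in (1.7,1.75,1.8,1.85,1.9): print(q,((proj(ci,handle(q))-[230,120])*3.5).round())
E
```

```text
blank [[-28.2, 82.6], [25.1, 82.8], [-16.8, -83.6], [19.4, -83.8]]
1.7 [[664. 305.]] [612.7 141.7 218.8]
1.75 [[673. 304.]] [619.5 140.5 217.8]
1.8 [[682. 303.]] [626.2 139.3 216.3]
1.85 [[690. 302.]] [632.9 138.1 214.6]
1.9 [[697. 301.]] [639.5 136.9 212.5]
knob [[388. 441.]]
knob [[388. 434.]]
1.7 [[276. 230.]]
1.75 [[269. 238.]]
1.8 [[262. 245.]]
1.85 [[255. 253.]]
1.9 [[249. 262.]]
```

View pics/sc5.png

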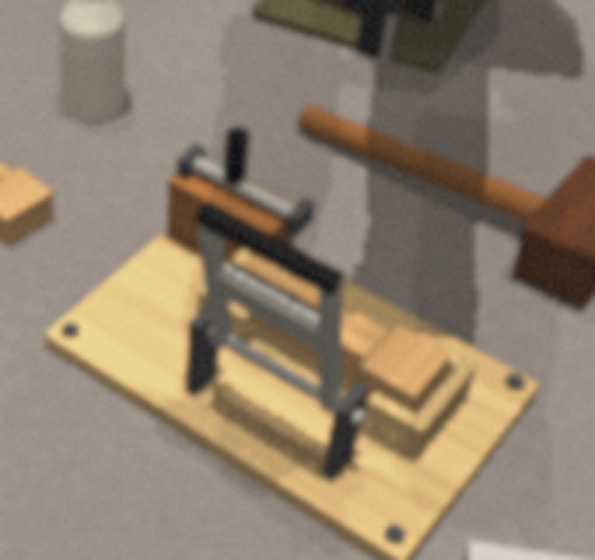

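The handle centre is at about (269,248) in the crop, which gives q of about 1.77 in both views, so the handle is at about (622,140,217).

Request:
step_arm --motion '[[[0, 0, 0, 0.98, -0.1, 0.1, 0.8], [0, 0, 0, 0.98, -0.1, 0.1, 0.8], [0, 0, 0, 0.98, -0.1, 0.1, 0.8], [0, 0, 0, 0.98, -0.1, 0.1, 0.8], [0, 0, 0, 0.98, -0.1, 0.1, 0.8], [0, 0, 0, 0.98, -0.1, 0.1, 0.8], [0, 0, 0, 0.98, -0.1, 0.1, 0.8], [0, 0, 0, 0.98, -0.1, 0.1, 0.8]]]'

```text
clock: 11.03
position: [619.2, 140.1, 297.4]
eef_rot: [-2.408, -2.016, 0.003]
force: [0.3, -1.2, 0.3]
finger_gap: 68.1
finger_force: 0.0
```

```bash
python3 - <<'E'
from h import *
from plant import ctrl
s=ctrl.sense();ci=ctrl.camera_info("wrist");im=ctrl.grab_frame("wrist")[:,:,::-1]
print(s['clock'],s['position'],s['finger_gap'])
cv2.imwrite("pics/w6.png",im)
cv2.imwrite("pics/w6b.png",cv2.resize(im,(800,600),interpolation=cv2.INTER_CUBIC))
for q in (1.7,1.75,1.8,1.85): print(q,[(proj(ci,handle(q)+np.r_[M[:,1]*k,0],True)*1.5625).round() for k in (-40,0,40)])
E
```

```text
11.0333 [619.2264729  140.12908687 297.40881112] 68.12190568201633
1.7 [array([[382., 386.]]), array([[382., 316.]]), array([[381., 237.]])]
1.75 [array([[395., 386.]]), array([[395., 315.]]), array([[396., 237.]])]
1.8 [array([[408., 384.]]), array([[409., 315.]]), array([[410., 237.]])]
1.85 [array([[420., 383.]]), array([[422., 313.]]), array([[423., 236.]])]
```

View pics/w6b.png

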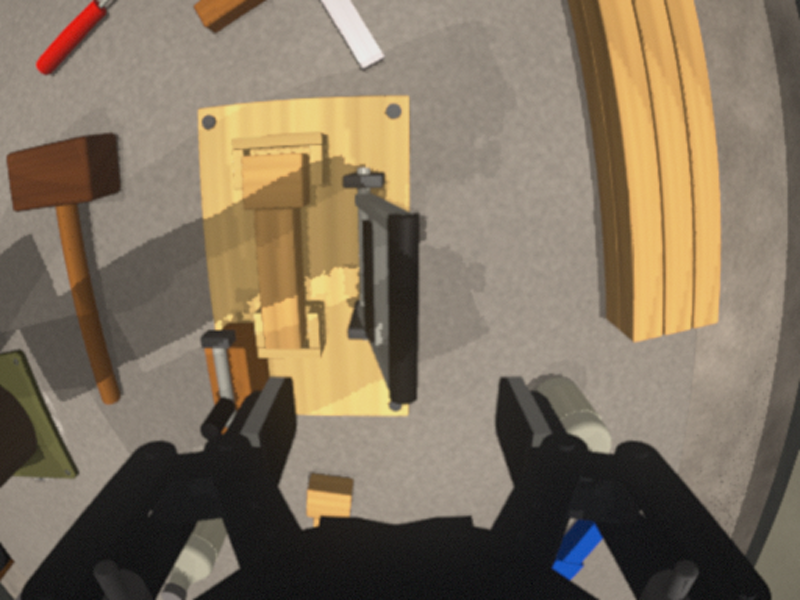

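The handle runs from (403,217) to (403,400), so q is about 1.775 and it sits nearly midway between the fingers. Descending and closing.

Request:
step_arm --motion '[[[0, 0, 0, 0.014, 0, -0.25, 0.8], [0, 0, 0, 0.014, 0, -0.45, 0.8], [0, 0, 0, 0.014, 0, -0.6, 0.8], [0, 0, 0, 0.014, 0, -0.667, 0.8], [0, 0, 0, 0.014, 0, -0.667, 0.8], [0, 0, 0, 0.014, 0, -0.667, 0.8]]]'

```text
clock: 11.58
position: [622.2, 140.3, 198.8]
eef_rot: [2.409, 2.016, 0.0]
force: [1.0, -0.2, 0.8]
finger_gap: 68.3
finger_force: 0.0
```

Request:
step_arm --motion '[[[0, 0, 0, 0, 0, 0, 0], [0, 0, 0, 0, 0, 0, 0], [0, 0, 0, 0, 0, 0, 0], [0, 0, 0, 0, 0, 0, 0], [0, 0, 0, 0, 0, 0, 0], [0, 0, 0, 0, 0, 0, 0], [0, 0, 0, 0, 0, 0, 0], [0, 0, 0, 0, 0, 0, 0]]]'

```text
clock: 12.25
position: [623.3, 140.2, 199.2]
eef_rot: [2.409, 2.015, 0.003]
force: [-0.9, -0.9, 5.3]
finger_gap: 13.9
finger_force: 58.5
```

```bash
python3 - <<'E'
from h import *
from plant import ctrl
s=ctrl.sense();print(s['clock'],s['position'],s['finger_gap'],s['force'])
q0=1.77
for q in (1.7,1.6,1.5,1.4,1.3,1.2,1.1,1.0,.9,.8,.7,.6,.5,.4,.3,.2,.1,0): print(q,((handle(q)-handle(q0))/150).round(3))
E
```

```text
12.25 [623.28521871 140.22939429 199.1797756 ] 13.896979120648512 [-0.87265548 -0.8691913   5.33671222]
1.7 [-0.063  0.011  0.011]
1.6 [-0.155  0.028  0.018]
1.5 [-0.247  0.044  0.016]
1.4 [-0.338  0.061  0.005]
1.3 [-0.427  0.077 -0.016]
1.2 [-0.515  0.093 -0.045]
1.1 [-0.598  0.108 -0.083]
1.0 [-0.678  0.122 -0.13 ]
0.9 [-0.753  0.135 -0.184]
0.8 [-0.822  0.148 -0.245]
0.7 [-0.884  0.159 -0.314]
0.6 [-0.94   0.169 -0.388]
0.5 [-0.988  0.178 -0.467]
0.4 [-1.028  0.185 -0.551]
0.3 [-1.059  0.191 -0.639]
0.2 [-1.082  0.195 -0.729]
0.1 [-1.096  0.197 -0.822]
0 [-1.1    0.198 -0.915]
```

Request:
step_arm --motion '[[[0, 0, 0, -0.063, 0.011, 0.011, 0], [0, 0, 0, -0.109, 0.02, 0.015, 0], [0, 0, 0, -0.155, 0.028, 0.018, 0], [0, 0, 0, -0.201, 0.036, 0.018, 0], [0, 0, 0, -0.247, 0.044, 0.016, 0], [0, 0, 0, -0.338, 0.061, 0.005, 0], [0, 0, 0, -0.427, 0.077, -0.016, 0], [0, 0, 0, -0.515, 0.093, -0.045, 0], [0, 0, 0, -0.515, 0.093, -0.045, 0]]]'

```text
clock: 13.0
position: [545.8, 153.9, 192.3]
eef_rot: [2.407, 2.014, 0.005]
force: [0.7, -0.9, 3.7]
finger_gap: 13.7
finger_force: 64.0
```

```bash
python3 - <<'E'
from h import *
from plant import ctrl
s=ctrl.sense();print(s['clock'],s['position'],s['finger_gap'],s['force'],handle(1.2)-[0,0,18.7])
for q in (1.1,1.0,.9,.8,.7,.6,.5,.4,.3,.2,.1,0): print(q,((handle(q)-handle(1.2))/150).round(3))
E
```

```text
13.0 [545.83926777 153.92848428 192.33736169] 13.722997760177133 [ 0.67244981 -0.88862047  3.74874498] [544.98634313 153.90216852 191.78547204]
1.1 [-0.084  0.015 -0.038]
1.0 [-0.163  0.029 -0.085]
0.9 [-0.238  0.043 -0.139]
0.8 [-0.307  0.055 -0.2  ]
0.7 [-0.37   0.067 -0.269]
0.6 [-0.425  0.077 -0.343]
0.5 [-0.473  0.085 -0.422]
0.4 [-0.513  0.092 -0.506]
0.3 [-0.545  0.098 -0.594]
0.2 [-0.567  0.102 -0.684]
0.1 [-0.581  0.105 -0.777]
0 [-0.586  0.105 -0.87 ]
```

The handle is following the predicted arc with low force.

Request:
step_arm --motion '[[[0, 0, 0, -0.084, 0.015, -0.038, 0], [0, 0, 0, -0.163, 0.029, -0.085, 0], [0, 0, 0, -0.238, 0.043, -0.139, 0], [0, 0, 0, -0.307, 0.055, -0.2, 0], [0, 0, 0, -0.37, 0.067, -0.269, 0], [0, 0, 0, -0.425, 0.077, -0.343, 0], [0, 0, 0, -0.473, 0.085, -0.422, 0], [0, 0, 0, -0.513, 0.092, -0.506, 0], [0, 0, 0, -0.513, 0.092, -0.506, 0], [0, 0, 0, -0.513, 0.092, -0.506, 0]]]'

```text
clock: 13.83
position: [468.7, 167.5, 114.3]
eef_rot: [2.409, 2.015, -0.002]
force: [4.1, -0.7, -7.7]
finger_gap: 14.0
finger_force: 69.3
```

Request:
step_arm --motion '[[[0, 0, 0, -0.018, 0.003, -0.043, 0], [0, 0, 0, -0.032, 0.006, -0.088, 0], [0, 0, 0, -0.045, 0.008, -0.133, 0], [0, 0, 0, -0.054, 0.01, -0.178, 0], [0, 0, 0, -0.062, 0.012, -0.224, 0], [0, 0, 0, -0.068, 0.013, -0.271, 0], [0, 0, 0, -0.072, 0.013, -0.318, 0], [0, 0, 0, -0.073, 0.013, -0.364, 0], [0, 0, 0, -0.073, 0.013, -0.38, 0], [0, 0, 0, -0.073, 0.013, -0.38, 0]]]'

```text
clock: 14.67
position: [457.0, 169.6, 57.3]
eef_rot: [-2.409, -2.015, 0.002]
force: [2.1, -2.4, -2.1]
finger_gap: 13.8
finger_force: 74.7
```

```bash
python3 - <<'E'
from h import *
from plant import ctrl
s=ctrl.sense();print(s['clock'],s['position'],s['finger_gap'],s['force'],handle(0)-[0,0,18.7])
E
```

```text
14.6667 [457.04953111 169.56508214  57.30744154] 13.842838901611348 [ 2.11903035 -2.36712934 -2.12095859] [457.12728548 169.71050812  61.3       ]
```

Request:
step_arm --motion '[[[0, 0, 0, 0, 0, -0.02, 0], [0, 0, 0, 0, 0, -0.02, 0], [0, 0, 0, 0, 0, -0.02, 0], [0, 0, 0, 0, 0, -0.02, 0]]]'

```text
clock: 15.0
position: [457.1, 169.6, 55.0]
eef_rot: [-2.409, -2.016, 0.002]
force: [2.1, -3.9, -1.1]
finger_gap: 14.4
finger_force: 74.8
```

```bash
python3 - <<'E'
from h import *
from plant import ctrl
s=ctrl.sense();print(s['clock'],s['position'],s['finger_gap'],s['force'])
for n,f in (("side",0),("scene",0)):
    ci=ctrl.camera_info(n);im=ctrl.grab_frame(n)[:,:,::-1];cv2.imwrite(f"pics/{n}7.png",im)
    print(n,s and ctrl.sense()['clock'])
    for k in (-35,35):
        for q in (0,.1): print(k,q,proj(ci,handle(q)+np.r_[M[:,1]*k,0]).round(1))
E
```

```text
15.0 [457.07360987 169.56510352  54.99580473] 14.351530095482564 [ 2.12221836 -3.86185418 -1.13209578]
side 15.05
-35 0 [[204.7 166.9]]
-35 0.1 [[204.6 163.2]]
35 0 [[203.5 148.2]]
35 0.1 [[203.4 144.4]]
scene 15.1
-35 0 [[327.1 186.8]]
-35 0.1 [[327.6 183.1]]
35 0 [[350.  198.8]]
35 0.1 [[350.8 195.1]]
```

```bash
python3 - <<'E'
from h import *
from plant import ctrl
im=cv2.imread("pics/side7.png");hsv=cv2.cvtColor(im,cv2.COLOR_BGR2HSV);ci=ctrl.camera_info("side")
for x in (-30,0,30,55):
    a=proj(ci,jig(x,-45,80))[0];print("x",x,"arm exp row",a.round(1))
    print([ (r,*hsv[r,int(round(a[0]))].tolist()) for r in range(int(a[1])-9,int(a[1])+12)])
im2=cv2.imread("pics/scene7.png");h2=cv2.cvtColor(im2,cv2.COLOR_BGR2HSV);ci=ctrl.camera_info("scene")
a=proj(ci,jig(5,0,90))[0];print("bar scene",a)
for y in (-45,45):
  for x in (10,40):
    a=proj(ci,jig(x,y,80))[0];print(x,y,a.round(1),[(r,*h2[r,int(round(a[0]))].tolist()) for r in range(int(a[1])-8,int(a[1])+9)])
E
```

```text
x -30 arm exp row [218.4 168.7]
[(159, 18, 102, 113), (160, 18, 102, 112), (161, 19, 109, 112), (162, 19, 99, 163), (163, 19, 97, 181), (164, 19, 99, 191), (165, 19, 96, 197), (166, 19, 57, 166), (167, 20, 20, 155), (168, 21, 16, 156), (169, 16, 31, 106), (170, 14, 30, 95), (171, 10, 26, 88), (172, 17, 87, 109), (173, 18, 105, 119), (174, 18, 102, 127), (175, 19, 95, 183), (176, 19, 96, 186), (177, 19, 95, 185), (178, 19, 99, 177), (179, 18, 114, 147)]
x 0 arm exp row [230.  167.9]
[(158, 18, 23, 165), (159, 17, 22, 164), (160, 21, 25, 164), (161, 23, 20, 164), (162, 23, 20, 165), (163, 18, 23, 165), (164, 21, 22, 151), (165, 21, 22, 149), (166, 17, 24, 150), (167, 21, 23, 153), (168, 23, 29, 104), (169, 15, 34, 89), (170, 18, 29, 87), (171, 16, 92, 89), (172, 17, 117, 109), (173, 17, 115, 169), (174, 17, 114, 176), (175, 18, 113, 170), (176, 18, 110, 170), (177, 17, 112, 168), (178, 18, 111, 170)]
x 30 arm exp row [241.4 167.1]
[(158, 18, 103, 144), (159, 18, 106, 123), (160, 18, 98, 170), (161, 19, 97, 174), (162, 19, 100, 176), (163, 20, 96, 189), (164, 19, 71, 172), (165, 19, 25,
[... 1513 characters left out ...]
209, 19, 51, 144), (210, 19, 33, 169), (211, 17, 26, 186), (212, 19, 23, 187), (213, 22, 21, 181), (214, 18, 25, 173), (215, 22, 23, 170), (216, 17, 22, 183), (217, 19, 22, 188), (218, 18, 23, 186), (219, 18, 23, 170), (220, 22, 20, 140), (221, 17, 35, 117), (222, 15, 78, 118), (223, 16, 112, 148), (224, 16, 125, 179), (225, 16, 125, 204)]
40 45 [331.5 224.3] [(216, 16, 50, 86), (217, 16, 107, 124), (218, 16, 125, 175), (219, 16, 126, 192), (220, 16, 116, 176), (221, 16, 86, 149), (222, 15, 51, 151), (223, 18, 30, 172), (224, 19, 26, 189), (225, 21, 22, 193), (226, 18, 23, 187), (227, 21, 24, 168), (228, 18, 24, 140), (229, 18, 23, 111), (230, 12, 14, 94), (231, 15, 6, 90), (232, 60, 6, 89)]
```

The arm lies on the q = 0 line at every sampled point in both views, so the clamp is fully down. I'll open only partly, so the finger stays clear of the blank, and rise.

Request:
step_arm --motion '[[[0, 0, 0, 0, 0, 0.02, 0.4], [0, 0, 0, 0, 0, 0.02, 0.4], [0, 0, 0, 0, 0, 0.02, 0.4], [0, 0, 0, 0, 0, 0.02, 0.4], [0, 0, 0, 0, 0, 0.02, 0.4], [0, 0, 0, 0, 0, 0.1, 0.4], [0, 0, 0, 0, 0, 0.2, 0.4], [0, 0, 0, 0, 0, 0.4, 0.4], [0, 0, 0, 0, 0, 0.7, 0.4], [0, 0, 0, 0, 0, 1, 0.4]]]'

```text
clock: 15.93
position: [456.1, 169.5, 199.3]
eef_rot: [-2.408, -2.015, 0.004]
force: [1.2, 0.2, 0.0]
finger_gap: 34.3
finger_force: 0.0
```

Request:
step_arm --motion '[[[0, 0, 0, 0, 0.4, 0.6, 0.4], [0, 0, 0, 0, 0.4, 0.6, 0.4], [0, 0, 0, 0, 0.4, 0.6, 0.4], [0, 0, 0, 0, 0.4, 0.6, 0.4], [0, 0, 0, 0, 0.4, 0.6, 0.4]]]'

```text
clock: 16.35
position: [458.1, 230.8, 289.8]
eef_rot: [2.408, 2.017, 0.005]
force: [-0.8, 0.5, 0.7]
finger_gap: 34.4
finger_force: 0.0
```

```bash
python3 - <<'E'
from h import *
from plant import ctrl
s=ctrl.sense();print(s['clock'],s['position'],s['finger_gap'],s['force'])
im=ctrl.grab_frame("side")[:,:,::-1];hsv=cv2.cvtColor(im,cv2.COLOR_BGR2HSV);ci=ctrl.camera_info("side")
for x in (-30,-45):
    a=proj(ci,jig(x,-45,80))[0];print(x,a.round(1),[(r,*hsv[r,int(round(a[0]))].tolist()[1:]) for r in range(int(a[1])-5,int(a[1])+6)])
# knob: dark blob near expected top in side and wrist
for n in ("side","wrist"):
    f=n=="wrist"; ci=ctrl.camera_info(n); I=ctrl.grab_frame(n)[:,:,::-1]; cv2.imwrite(f"pics/{n}8.png",I)
    e=[proj(ci,jig(-52,-128+t,z),f)[0] for t in (0,6) for z in (144,104)];print(n,np.round(e,1).tolist())
    a=e[0].astype(int);x0,y0=a-22;g=I[max(y0,0):y0+55,max(x0,0):x0+44].max(2)
    m=(g<60).astype('uint8');k,l,st,c=cv2.connectedComponentsWithStats(m)
    print([(st[i].tolist(),(c[i]+[max(x0,0),max(y0,0)]).round(1).tolist()) for i in range(1,k) if st[i,4]>15],(max(x0,0),max(y0,0)))
E
```

```text
16.35 [458.1185759  230.84936394 289.80449081] 34.42523231821931 [-0.83357588  0.53450024  0.70753643]
-30 [218.4 168.7] [(163, 97, 182), (164, 97, 181), (165, 100, 181), (166, 53, 158), (167, 24, 147), (168, 22, 149), (169, 24, 105), (170, 30, 86), (171, 37, 90), (172, 99, 152), (173, 97, 179)]
-45 [212.6 169.1] [(164, 98, 174), (165, 102, 172), (166, 74, 155), (167, 23, 146), (168, 21, 109), (169, 21, 86), (170, 19, 92), (171, 37, 62), (172, 46, 50), (173, 65, 47), (174, 27, 48)]
side [[210.2, 176.2], [211.1, 187.2], [210.1, 174.3], [211.0, 185.4]]
[([13, 0, 14, 37, 193], [207.3, 172.9]), ([20, 49, 9, 4, 24], [212.1, 204.9])] (np.int64(188), np.int64(154))
wrist [[271.6, 323.3], [270.2, 304.0], [271.8, 319.9], [270.3, 300.7]]
[([13, 0, 17, 26, 313], [270.9, 313.6]), ([0, 30, 44, 25, 991], [271.5, 344.2])] (np.int64(249), np.int64(301))
```

The clamp stays down after release. Next I go behind the bolt knob with shut fingers; the target is jig (-52,-165), about (440.7,5.0).

Request:
step_arm --motion '[[[0, 0, 0, -0.06, -0.8, 0, 0], [0, 0, 0, -0.06, -0.8, 0, 0], [0, 0, 0, -0.06, -0.8, 0, 0], [0, 0, 0, -0.06, -0.8, 0, 0], [0, 0, 0, -0.06, -0.8, 0, 0], [0, 0, 0, -0.06, -0.8, 0, 0]]]'

```text
clock: 17.0
position: [448.0, 109.3, 287.7]
eef_rot: [-2.41, -2.013, 0.002]
force: [0.4, 1.2, -0.0]
finger_gap: 0.1
finger_force: 0.0
```

Request:
step_arm --motion '[[[0, 0, 0, -0.06, -0.7, 0, 0], [0, 0, 0, -0.06, -0.7, 0, 0], [0, 0, 0, -0.06, -0.7, -0.3, 0], [0, 0, 0, -0.06, -0.7, -0.5, 0], [0, 0, 0, -0.06, -0.7, -0.5, 0], [0, 0, 0, -0.06, -0.7, -0.5, 0]]]'

```text
clock: 17.5
position: [437.2, 5.5, 211.8]
eef_rot: [-2.405, -2.014, 0.007]
force: [-0.9, -0.1, 0.8]
finger_gap: 0.2
finger_force: 0.0
```

```bash
python3 - <<'E'
from h import *
from plant import ctrl
I=ctrl.grab_frame("side")[:,:,::-1].copy()
s=ctrl.sense();print(s['clock'],s['position'],s['finger_gap'],"jig",(s['position'][:2]-SEAT)@M)
E
```

```text
17.55 [439.79478703   5.73173558 214.03688874] -0.10750889455728412 jig [ -53.0204305  -164.45650872]
```

Request:
step_arm --motion '[[[0, 0, 0, 0.005, 0, -0.25, 0], [0, 0, 0, 0.005, 0, -0.45, 0], [0, 0, 0, 0.005, 0, -0.6, 0], [0, 0, 0, 0.005, 0, -0.65, 0], [0, 0, 0, 0.005, 0, -0.65, 0], [0, 0, 0, 0.005, 0, -0.65, 0]]]'

```text
clock: 18.05
position: [442.6, 5.5, 118.1]
eef_rot: [2.407, 2.016, 0.004]
force: [-0.4, 0.3, -0.1]
finger_gap: -0.3
finger_force: 0.0
```

Request:
step_arm --motion '[[[0, 0, 0, 0.006, 0.035, 0, 0], [0, 0, 0, 0.012, 0.07, 0, 0], [0, 0, 0, 0.018, 0.105, 0, 0], [0, 0, 0, 0.025, 0.14, 0, 0], [0, 0, 0, 0.031, 0.175, 0, 0], [0, 0, 0, 0.038, 0.21, 0, 0], [0, 0, 0, 0.044, 0.245, 0, 0], [0, 0, 0, 0.05, 0.28, 0, 0], [0, 0, 0, 0.057, 0.315, 0, 0], [0, 0, 0, 0.057, 0.315, 0, 0]]]'

```text
clock: 18.88
position: [448.9, 53.3, 116.1]
eef_rot: [-2.408, -2.016, -0.001]
force: [0.8, -0.1, 0.6]
finger_gap: 0.2
finger_force: 0.0
```

```bash
python3 - <<'E'
from h import *
from plant import ctrl
s=ctrl.sense();print(s['clock'],s['position'],s['force'],"jig",(s['position'][:2]-SEAT)@M)
E
```

```text
18.8833 [448.91944428  53.25023078 116.06929893] [ 0.77827568 -0.09190441  0.57604676] jig [ -52.45478329 -116.07317689]
```

Request:
step_arm --motion '[[[0, 0, 0, 0.005, 0.028, 0, 0], [0, 0, 0, 0.009, 0.05, 0, 0], [0, 0, 0, 0.009, 0.05, 0, 0]]]'

```text
clock: 19.13
position: [449.8, 60.2, 116.0]
eef_rot: [-2.408, -2.016, 0.0]
force: [-0.1, -0.1, 0.2]
finger_gap: -0.2
finger_force: 0.3
```

Request:
step_arm --motion '[[[0, 0, 0, 0.003, 0.02, 0, 0], [0, 0, 0, 0.003, 0.02, 0, 0]]]'

```text
clock: 19.3
position: [450.1, 61.6, 116.0]
eef_rot: [2.409, 2.014, -0.004]
force: [-0.1, -5.8, 1.8]
finger_gap: -0.1
finger_force: 2.7
```

```bash
python3 - <<'E'
from h import *
from plant import ctrl
s=ctrl.sense();print(s['clock'],s['position'],s['force'],"jig",(s['position'][:2]-SEAT)@M)
for n in ("side","scene"):
    ci=ctrl.camera_info(n);I=ctrl.grab_frame(n)[:,:,::-1];cv2.imwrite(f"pics/{n}9.png",I)
    for t in (0,20,30,40):   # column/row profile along bolt line at knob mid height
        a=proj(ci,jig(-52,-128+t,126))[0];print(n,t,a.round(1))
E
```

```text
19.3 [450.07071168  61.59550832 115.99021207] [-0.05036181 -5.83813626  1.78075324] jig [ -52.79953228 -107.6559195 ]
side 0 [210.6 181.2]
side 20 [210.2 175.1]
side 30 [210.  172.1]
side 40 [209.8 169.2]
scene 0 [297.3 161.6]
scene 20 [303.3 164.7]
scene 30 [306.4 166.3]
scene 40 [309.6 167.9]
```

Request:
step_arm --motion '[[[0, 0, 0, 0.002, 0.013, 0, 0], [0, 0, 0, 0.002, 0.013, 0, 0]]]'

```text
clock: 19.57
position: [450.0, 61.6, 116.0]
eef_rot: [2.408, 2.011, -0.009]
force: [-0.9, -10.3, 2.8]
finger_gap: 0.4
finger_force: 5.3
```

```bash
python3 - <<'E'
from h import *
from plant import ctrl
s=ctrl.sense();print(s['clock'],s['position'],s['force'],"jig",(s['position'][:2]-SEAT)@M)
E
```

```text
19.5667 [450.04257009  61.62847698 115.99883232] [ -0.90906636 -10.28498695   2.8213045 ] jig [ -52.83306736 -107.62845533]
```

Position stalls at the predicted home point while the force rises, so the bolt is home. Backing off, rising and checking.

Request:
step_arm --motion '[[[0, 0, 0, -0.02, -0.1, 0, 0], [0, 0, 0, -0.03, -0.2, 0, 0], [0, 0, 0, -0.03, -0.2, 0.3, 0], [0, 0, 0, -0.03, -0.2, 0.6, 0], [0, 0, 0, -0.03, -0.2, 1, 0], [0, 0, 0, -0.03, -0.2, 1, 0], [0, 0, 0, -0.03, -0.2, 1, 0], [0, 0, 0, -0.03, -0.2, 1, 0]]]'

```text
clock: 20.23
position: [447.6, 35.1, 267.8]
eef_rot: [2.409, 2.015, 0.006]
force: [-0.5, 0.9, 0.3]
finger_gap: -0.1
finger_force: 0.0
```

Request:
step_arm --motion '[[[0, 0, 0, -0.2, -0.8, 0.4, 0], [0, 0, 0, -0.2, -0.8, 0.4, 0], [0, 0, 0, -0.2, -0.8, 0.4, 0], [0, 0, 0, -0.2, -0.8, 0.4, 0], [0, 0, 0, -0.2, -0.8, 0.4, 0], [0, 0, 0, -0.2, -0.8, 0.4, 0]]]'

```text
clock: 20.73
position: [415.8, -85.5, 324.9]
eef_rot: [-2.41, -2.012, 0.001]
force: [0.6, 0.1, -0.5]
finger_gap: -0.2
finger_force: 0.0
```

```bash
python3 - <<'E'
from h import *
from plant import ctrl
s=ctrl.sense();print(s['clock'],s['position'],s['force'])
I0=cv2.imread("pics/scene0.png").astype(int);ci=ctrl.camera_info("scene");I=ctrl.grab_frame("scene")[:,:,::-1].copy();cv2.imwrite("pics/scene10.png",I)
for name,im in (("before",I0),("now",I)):
  print(name,[(t,int(im[int(round(a[1])),int(round(a[0]))].max())) for t in range(-10,56,4) for a in proj(ci,jig(-52,-128+t,132))])
S=ctrl.grab_frame("side")[:,:,::-1];ci=ctrl.camera_info("side");hsv=cv2.cvtColor(S,cv2.COLOR_BGR2HSV)
a=proj(ci,jig(-30,-45,80))[0];print("arm",a.round(1),[(r,*hsv[r,int(round(a[0]))].tolist()[1:]) for r in range(163,174)])
# glue + long blank unchanged
S0=cv2.imread("pics/side0.png").astype(int);d=np.abs(S0-S).max(2)>45
for n,(x,y,w,h) in dict(long=(234,252,27,105),glue=(330,170,32,60)).items(): print(n,d[y:y+h,x:x+w].mean().round(3))
E
```

```text
20.7333 [415.84690688 -85.51161051 324.86223014] [ 0.55329196  0.12431026 -0.4774187 ]
before [(-10, 123), (-6, 34), (-2, 34), (2, 32), (6, 47), (10, 82), (14, 152), (18, 153), (22, 155), (26, 151), (30, 151), (34, 150), (38, 151), (42, 153), (46, 151), (50, 151), (54, 151)]
now [(-10, 105), (-6, 105), (-2, 104), (2, 105), (6, 101), (10, 104), (14, 103), (18, 104), (22, 102), (26, 115), (30, 84), (34, 40), (38, 21), (42, 30), (46, 61), (50, 110), (54, 142)]
arm [218.4 168.7] [(163, 96, 192), (164, 93, 198), (165, 91, 202), (166, 48, 182), (167, 20, 169), (168, 20, 170), (169, 22, 114), (170, 23, 87), (171, 45, 97), (172, 94, 173), (173, 89, 200)]
long 0.0
glue 0.0
```

```bash
python3 -c "
from plant import ctrl
print(ctrl.close_job())"
```

```text
the job is handed in; nothing more can be done
None
```

The job is handed in; `close_job` returned no verdict, but my last checks show the short blank seated in both cradles, the clamp fully down, the bolt home (about 39 mm of its 40 mm travel), and the long blank and glue bottle undisturbed.

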